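# Put the washed scrapers away in their slotted holders

### The arm

A 7-joint arm with a two-finger parallel gripper is mounted at the origin on a cart in front of the work surface, level with it; the furniture and walls round the work are solid. World frame = base frame: x ahead of the robot, y to its left, z up, the work surface at z = 0. Lengths are in m, angles in rad, forces in N, time in s.
With the tool pointing down it reaches from about 0.4 to 0.875 m from the base axis. Payload 19.3 kg.
Tool frame: the origin (TCP) lies at the very end of the fingers, on their centre line; the grasp point (between the pads) lies 19 mm behind it; z points along the fingers, y is the line along which they close (so a half turn about z gives the same grasp; the last joint's range is limited). The gripper opens to 85 mm and grips with 20 to 120 N. Pads are 22 mm wide; open, the fingers measure 114 mm over their backs; the gripper's body (76 mm by 85 mm) begins 54 mm behind the grasp point. The pads swing forward as they close: fully open they stand 13 mm farther back than shut.
Start: joints at [1.11, 0.521, -0.036, 1.599, 0.021, 1.021, -0.113], TCP at [0.238, -0.578, 0.231] pointing down, gripper open.
Joint ranges: [-2.91, 2.91], [-0.3, 2.13], [-1.5, 1.42], [0.17, 2.43], [-1.26, 4.41], [0.16, 1.93], [-2.52, 2.52]. Speed limits (rad/s): [1.89, 1.89, 2.39, 2.39, 3.01, 3.01, 3.01].

### API

Orientations are given as [roll, pitch, yaw] about the fixed x, y, z axes, in that order (R = Rz(yaw) Ry(pitch) Rx(roll)).
In Python, from workcell import monitor, optics, workorder gives the robot as it stands.
- The arm moves only by the tool apply_moves, never from a script. Its arguments are lists of equal length, an entry for each row: "linear": the shift along the tool's x, y, z each as a share of 0.1 m, from -1 to 1, a list of three; "delta_rot": the turn, a rotation vector about the tool's x, y, z each as a share of 120 degrees, from -1 to 1, a list of three. A call has exactly 5 rows; each row is the pose to reach, as a shift and turn from the pose commanded when the call began, along the tool's axes at that moment; what a row does not reach only later rows make up. A row lasts 1/12 s, in which the tool goes at most 41.7 mm and 7.16 degrees, less where a joint would pass 70% of its speed; a pose out of reach is approached as far as the arm can. A call with a number of a shift or a turn outside -1 to 1 is refused whole. A call with a gripper value outside its range is refused whole. "gripper" is the opening, from -1 (shut) to 1 (fully open), set as the call begins (left out, the last holds). The fingers move at their own pace and stop on an object; "force" is the grip in N (left out, the last holds). Time passes only in rows, so rows that repeat a pose let the fingers close, or fill a call up. It gives the time, the measured TCP pose, the force, the opening and the grip force at its end, in the units of the state.
- monitor.observe(): the state, without advancing time (a new reading comes with each control period).
- optics.grab_frame(name): name is "scene" or "top" or "wrist"; returns (picture, depth): 400x640x3 uint8, red, green, blue; 400x640 float32, m along the optical axis (not along the pixel's ray), 0 where there is no reading.
- optics.camera_info(name): a dict with "fx", "fy", "cx", "cy" (pixels), "D" ([k1, k2, p1, p2, k3] as OpenCV has them; the pictures are not rectified), "rvec" (rotation vector, rad) and "tvec" (3), from world to camera coordinates, as OpenCV has them; the wrist camera has in their place "T_tool_cam" (4x4, takes a point from camera to tool coordinates, whose origin is the TCP and whose axes are the flange's). Camera axes: x right, y down, z forward; pixel columns grow to the right and rows downward; lengths in m; the calibration is good to about 2 mm. A picture is of the moment at which its call begins: read the wrist's pose just before it. camera_info takes no time and is no camera call.
- workorder.job_done(): hands the job in; it is judged then, once.
The state is a dict: "clock": time; "qpos": joint angles; "qd": joint speeds; "joint_efforts": joint torques, N m; "position": TCP position; "tool_rot": TCP orientation; "force": force on the tool from outside, world axes, zero at the start; "moment": the same for the moment, N m; "grip_width": finger opening in m; "finger_force": force on a finger pad.
Only numpy, scipy, OpenCV 4.12 (cv2) and the standard library are available. Lean on these libraries where they do the work, as an engineer would, in place of code of your own. Each camera call takes 0.05 s, during which the arm holds its last target. There are 200 camera calls.

### The job

Put the two washed scrapers from the white drainer away in the wooden slotted holders: the long orange-handled one in whichever long holder is still empty, the short blue-handled one in the short holder. Slide each blade edgewise all the way down to the bottom of its slot and let go. Leave the grey-handled scraper and the other things on the worktop where they are.

Things in the scene. Friction and masses are not known exactly. Their poses are not given: they have to be found in the camera images.
- scraper_orange: flat steel scraper standing on its long edge, 120 mm long (x), 102 mm high, 4 mm thick blade, an orange plastic grip bar along its whole top edge: 16 mm thick (y), flat-sided, 74 to 102 mm above the bottom edge. Origin: middle of the bottom edge; x along the blade, z up; both ends alike. Starts in one of the drainer's channels, bottom edge 6 mm above the worktop.
- scraper_blue: flat steel scraper standing on its long edge, 80 mm long (x), 102 mm high, 4 mm thick blade, a blue plastic grip bar along its whole top edge: 16 mm thick (y), flat-sided, 74 to 102 mm above the bottom edge. Origin: middle of the bottom edge; x along the blade, z up; both ends alike. Starts in the drainer's other channel, bottom edge 6 mm above the worktop.
- scraper_grey: flat steel scraper standing on its long edge, 120 mm long (x), 102 mm high, 4 mm thick blade, a grey plastic grip bar along its whole top edge: 16 mm thick (y), flat-sided, 74 to 102 mm above the bottom edge. Origin: middle of the bottom edge; x along the blade, z up; both ends alike. It already stands put away in one of the two long holders.
- holder_long_1: low brown wooden block, fixed, with one upright slot for a 120 mm blade: 126 mm long (x), 7.5 mm wide (y), bevelled mouth 46 mm and floor 6 mm above the worktop; block 152 x 46 mm. Origin: on the worktop under the slot's centre; x along the slot, z up. One of two alike: one already holds the grey scraper, the other is empty.
- holder_long_2: low brown wooden block, fixed, with one upright slot for a 120 mm blade: 126 mm long (x), 7.5 mm wide (y), bevelled mouth 46 mm and floor 6 mm above the worktop; block 152 x 46 mm. Origin: on the worktop under the slot's centre; x along the slot, z up. One of two alike: one already holds the grey scraper, the other is empty.
- holder_short: low brown wooden block, fixed, with one upright slot for a 80 mm blade: 86 mm long (x), 7.5 mm wide (y), bevelled mouth 46 mm and floor 6 mm above the worktop; block 112 x 46 mm. Origin: on the worktop under the slot's centre; x along the slot, z up. The only short holder; empty at the start.
- drainer: a white plastic draining tray, 152 x 190 mm, 14 mm rim, fixed. Two channels along x at y = -60 and +60 mm, each between two pairs of posts 38 mm high and 8 mm apart; the channel floor is 6 mm above the worktop. Origin: centre of its underside.
- petri: a clear petri dish with brown fragments, 66 mm across, 13 mm high; origin centre of its underside. A bystander.
- concretion: a brown lump, 38 x 41 x 23 mm; origin centre of its underside. A bystander.
- marker: a red and white marker pen lying down, 135 mm long (y), 17 mm thick; origin centre of its underside. A bystander.

How it is judged:
At the end, for the whole second after the job is handed in: Orange scraper in the long holder that was empty, blue one in the short holder: each bottom edge within 6 mm of the slot floor, within 12 mm of the slot's centre, upright within 0.15 rad, along the slot within 0.12 rad, at rest (under 0.02 m/s) (z of scraper_orange in the frame of holder_long_2 below 0.012 m and horizontal distance between scraper_orange and holder_long_2 below 0.012 m and angle between each of scraper_orange, scraper_blue's own z axis and vertical below 0.15 rad and angle between the x axis of scraper_orange and the x axis of holder_long_2, either way round below 0.12 rad and linear speed of each of scraper_orange, scraper_blue below 0.02 m/s and z of scraper_blue in the frame of holder_short below 0.012 m and horizontal distance between scraper_blue and holder_short below 0.012 m and angle between the x axis of scraper_blue and the x axis of holder_short, either way round below 0.12 rad); the robot touches nothing.
It fails at once if the grey scraper is shifted by more than 20 mm from where it stood (distance of scraper_grey from where it was at the start of the episode above 0.02 m).
It fails at once if the petri dish is pushed more than 30 mm from its place (distance of petri from where it was at the start of the episode above 0.03 m).
It fails at once if the brown lump is pushed more than 30 mm from its place (distance of concretion from where it was at the start of the episode above 0.03 m).
It fails at once if the marker is pushed more than 30 mm from its place (distance of marker from where it was at the start of the episode above 0.03 m).
It also fails if it takes over 64 s, if anything falls off the work surface, if the arm or the gripper's body presses on something with over 40 N, if the wrist force passes 120 N, or if a joint passes its speed limit or range.

## Working session

There is one attempt and no reset: what is moved stays moved. The work goes in short steps, Python scripts to look and compute and a tool call to move; the robot and the scene stay as the last step left them, time stands still between calls to the robot, and variables do not carry over. Pictures are saved under pics/ and viewed, at most 10 in all, crops included, and the job is handed in when it is done.

Besides the shell and the picture viewer there is one more tool, called after "Request:" as name(argument=value, ...), one argument or row to a line, values as JSON. apply_moves: Moves the arm, as the interface text tells. Its arguments: {"type":"object","properties":{"linear":{"type":"array"},"delta_rot":{"type":"array"},"gripper":{"type":"number"},"force":{"type":"number"}},"required":["linear","delta_rot"]}

```bash
mkdir -p pics; ls
python3 - <<'E'
from workcell import monitor, optics
import cv2
s=monitor.observe();print(s)
for n in ("scene","top"):
    p,d=optics.grab_frame(n);cv2.imwrite(f"pics/{n}0.png",p[:,:,::-1]);print(n,optics.camera_info(n),(d>0).mean())
print(optics.camera_info("wrist"))
E
```

```text
pics
{'clock': 0.0, 'qpos': array([ 1.1097682 ,  0.52204144, -0.03635171,  1.6000313 ,  0.02121121,
        1.02112252, -0.11278849]), 'qd': array([ 9.61628839e-05, -7.42827361e-04, -6.35238191e-04,  1.28664571e-04,
       -2.04061307e-03,  7.43494037e-04,  1.92931190e-03]), 'joint_efforts': array([ 2.39274217e-03, -9.27112913e+01,  1.98090144e+00, -3.69924474e+01,
        1.80024351e-02,  8.16272426e-03,  1.69334130e-04]), 'position': array([ 0.23793166, -0.57754596,  0.23070004]), 'tool_rot': array([-3.14037854e+00,  8.62219775e-05,  3.90857084e-01]), 'force': array([-0.29196888,  0.16453079, -0.26557332]), 'moment': array([ 0.0129793 , -0.05578364,  0.06010744]), 'finger_force': 0.0, 'grip_width': 0.08519514854356544}
scene {'fx': 428.2445172105162, 'fy': 428.2445172105162, 'cx': 324.2833330786172, 'cy': 199.48869492086993, 'D': array([-0.04137387,  0.        ,  0.        ,  0.        ,  0.        ]), 'rvec': array([ 0.74132781, -2.65520961,  1.05619431]), 'tvec': array([0.41699001, 0.24033068, 0.90685363])} 0.99586328125
top {'fx': 427.4941627696859, 'fy': 427.4941627696859, 'cx': 315.5420951474221, 'cy': 203.82673765401287, 'D': array([-0.08473591,  0.        ,  0.        ,  0.        ,  0.        ]), 'rvec': array([ 2.18865847, -2.13001988,  0.09597835]), 'tvec': array([-0.01362041,  0.52761186,  1.13488953])} 0.99604296875
{'fx': 288.05075809574834, 'fy': 288.05075809574834, 'cx': 319.0960049704178, 'cy': 203.20373867151866, 'D': array([-0.04170012,  0.        ,  0.        ,  0.        ,  0.        ]), 'T_tool_cam': array([[ 1.93642574e-04, -9.63424107e-01, -2.67981254e-01,
         6.79830881e-02],
       [ 9.99999969e-01,  1.44743688e-04,  2.02226868e-04,
         7.75055070e-05],
       [-1.56041644e-04, -2.67981285e-01,  9.63424105e-01,
        -1.42152262e-01],
       [ 0.00000000e+00,  0.00000000e+00,  0.00000000e+00,
         1.00000000e+00]])}
```

View pics/top0.png

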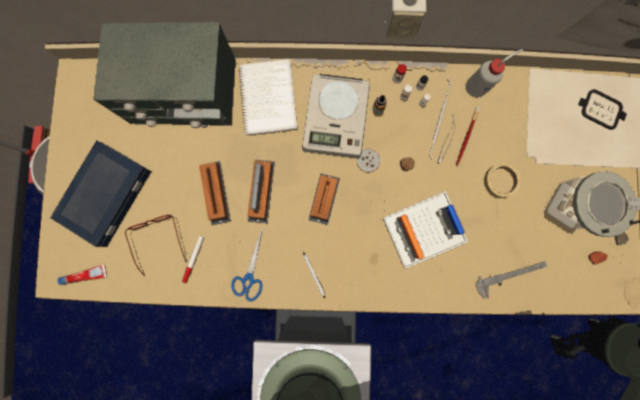

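View pics/scene0.png

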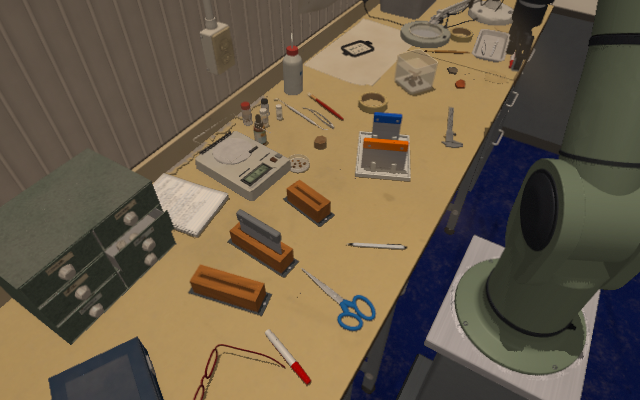

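Top view: orange at (411,238), blue at (452,220), short holder (324,197), the grey scraper's holder (260,190) and the empty long holder (214,192). Next I measure them.

```bash
cat > h.py <<'E'
import numpy as np, cv2
from scipy.spatial.transform import Rotation as R
from workcell import monitor, optics
def look(n):
    s=monitor.observe(); p,d=optics.grab_frame(n); i=optics.camera_info(n)
    K=np.array([[i['fx'],0,i['cx']],[0,i['fy'],i['cy']],[0,0,1]])
    if n=='wrist':
        T=np.eye(4);T[:3,:3]=R.from_euler('xyz',s['tool_rot']).as_matrix();T[:3,3]=s['position'];T=T@i['T_tool_cam']
        Rc,c=T[:3,:3],T[:3,3]
    else:
        Rc=R.from_rotvec(i['rvec']).as_matrix().T; c=-Rc@i['tvec']
    return p,d,K,i['D'],Rc,c
def rays(uv,K,D,Rc):
    u=cv2.undistortPoints(np.float64(uv).reshape(-1,1,2),K,D)[:,0]
    return np.c_[u,np.ones(len(u))]@Rc.T
def plane(uv,z,v):
    r=rays(uv,v[2],v[3],v[4]);return v[5]+r*((z-v[5][2])/r[:,2])[:,None]
def cloud(v):
    h,w=v[1].shape;uv=np.stack(np.meshgrid(np.arange(w),np.arange(h)),-1).reshape(-1,2)
    return (v[5]+rays(uv,v[2],v[3],v[4])*v[1].reshape(-1,1)).reshape(h,w,3)
def mask(p,h0,h1,s0,v0=50):
    return cv2.inRange(cv2.cvtColor(p,cv2.COLOR_RGB2HSV),(h0,s0,v0),(h1,255,255))
def rect(xy):
    (c,(a,b),t)=cv2.minAreaRect(np.float32(xy)*1000)
    if a<b:a,b,t=b,a,t+90
    return np.round(c,1),round(a,1),round(b,1),round((t+90)%180-90,1)
E
python3 - <<'E'
from h import *
for n in ("top","scene"):
    v=look(n);P=cloud(v)
    for nm,h0,h1,s0,zl,zh,am in (("orange",5,16,190,.1,.118,15),("blue",105,125,150,.1,.118,15),("wood",5,16,120,.036,.056,60)):
        m=mask(v[0],h0,h1,s0)
        if n=='top' and 0: pass
        m[(P[...,2]<zl)|(P[...,2]>zh)]=0
        k,L,st,_=cv2.connectedComponentsWithStats(m)
        for j in range(1,k):
            if st[j,4]>=am:
                q=P[L==j]; 
                if .2<q[:,0].mean()<.9: print(n,nm,st[j],"z",q[:,2].mean().round(4),rect(q[:,:2]))
E
```

```text
top orange [402 217  18  41  73] z 0.1056 (array([ 441.8, -241.2]), 108.5, 4.9, 23.3)
top blue [448 206  15  28 153] z 0.1065 (array([ 489.3, -356.1]), 74.2, 13.0, 23.6)
top wood [247 161  24  57 577] z 0.0456 (array([563.2, 155.7]), 151.3, 47.2, -4.6)
top wood [199 163  26  57 846] z 0.0454 (array([555.2, 282.6]), 150.8, 48.3, 13.1)
top wood [311 175  26  44 623] z 0.0458 (array([546.5, -21.1]), 111.6, 45.9, -12.8)
scene orange [364 138  44   9 246] z 0.1062 (array([ 446.1, -244.9]), 114.2, 20.2, 24.8)
scene blue [374 112  28   7 119] z 0.1063 (array([ 491.2, -353.1]), 76.7, 14.5, 23.1)
scene wood [287 180  44  34 680] z 0.0447 (array([547.3, -21. ]), 114.8, 49.8, -12.6)
scene wood [230 222  63  43 694] z 0.0449 (array([564.3, 156.2]), 154.5, 47.5, -4.2)
scene wood [ 190  265   75   39 1435] z 0.0445 (array([556.6, 285.1]), 153.5, 48.8, 12.9)
```

Request:
apply_moves(
  linear=[
    [0.2,-0.15,0],
    [0.4,-0.29,0],
    [0.6,-0.44,0],
    [0.8,-0.58,0],
    [1,-0.73,0],
  ],
  delta_rot=[
    [0,0,0],
    [0,0,0],
    [0,0,0],
    [0,0,0],
    [0,0,0],
  ],
  gripper=1,
  force=70,
)

```text
clock: 0.62
position: [0.3031, -0.4713, 0.2312]
tool_rot: [-3.141, 0.0, 0.391]
force: [1.3, -0.9, -0.1]
grip_width: 0.0854
finger_force: 0.0
```

Request:
apply_moves(
  linear=[
    [0.2,-0.15,0],
    [0.4,-0.29,0],
    [0.6,-0.44,0],
    [0.8,-0.58,0],
    [1,-0.73,0],
  ],
  delta_rot=[
    [0,0,0],
    [0,0,0],
    [0,0,0],
    [0,0,0],
    [0,0,0],
  ],
)

```text
clock: 1.03
position: [0.3678, -0.3657, 0.2313]
tool_rot: [-3.142, 0.0, 0.391]
force: [0.3, -0.1, 0.1]
grip_width: 0.0854
finger_force: 0.0
```

Request:
apply_moves(
  linear=[
    [0.2,-0.15,0],
    [0.4,-0.29,0],
    [0.6,-0.44,0],
    [0.8,-0.58,0],
    [1,-0.73,0],
  ],
  delta_rot=[
    [0,0,0],
    [0,0,0],
    [0,0,0],
    [0,0,0],
    [0,0,0],
  ],
)

```text
clock: 1.45
position: [0.4325, -0.2601, 0.2313]
tool_rot: [3.142, -0.0, 0.391]
force: [-0.1, -0.3, -0.1]
grip_width: 0.0852
finger_force: 0.0
```

Request:
apply_moves(
  linear=[
    [0.18,-0.1,0],
    [0.18,-0.1,0],
    [0.18,-0.1,0],
    [0.18,-0.1,0],
    [0.18,-0.1,0],
  ],
  delta_rot=[
    [0,0,0],
    [0,0,0],
    [0,0,0],
    [0,0,0],
    [0,0,0],
  ],
)

```text
clock: 1.87
position: [0.4443, -0.2458, 0.2312]
tool_rot: [3.142, 0.0, 0.39]
force: [-0.5, 0.2, 0.4]
grip_width: 0.0855
finger_force: 0.0
```

```bash
cat > w.py <<'E'
import sys
from h import *
col,pic=sys.argv[1],sys.argv[2]
h0,h1,s0={"orange":(3,18,170),"blue":(105,125,130)}[col]
v=look("wrist");P=cloud(v);s=monitor.observe()
m=mask(v[0],h0,h1,s0)
m[(P[...,2]<.1)|(P[...,2]>.117)]=0
k,L,st,_=cv2.connectedComponentsWithStats(m);j=1+st[1:,4].argmax()
print(st[j],"z",np.percentile(P[L==j][:,2],[5,50,95]).round(4))
ys,xs=np.where(L==j);q=plane(np.c_[xs,ys],.108,v);c,a,b,t=rect(q[:,:2]);print("plane",c,a,b,t,"cloud",rect(P[L==j][:,:2]))
y=s['tool_rot'][2];d=c/1000-s['position'][:2]
print("tool dx dy mm",1e3*(d@[np.cos(y),np.sin(y)]),1e3*(d@[np.sin(y),-np.cos(y)]),"yaw err deg",t-np.degrees(y))
cv2.imwrite(f"pics/{pic}.png",cv2.bitwise_or(v[0],cv2.merge([m//3]*3))[:,:,::-1])
E
python3 w.py orange w1
```

```text
[ 312  133   18  121 1212] z [0.1056 0.1073 0.1086]
plane [ 445.9 -247.4] 117.5 13.9 24.3 cloud (array([ 445.4, -247.5]), 118.0, 14.1, 24.3)
tool dx dy mm 0.8513041200210446 2.060510113193737 yaw err deg 1.9876589246648564
```

View pics/w1.png

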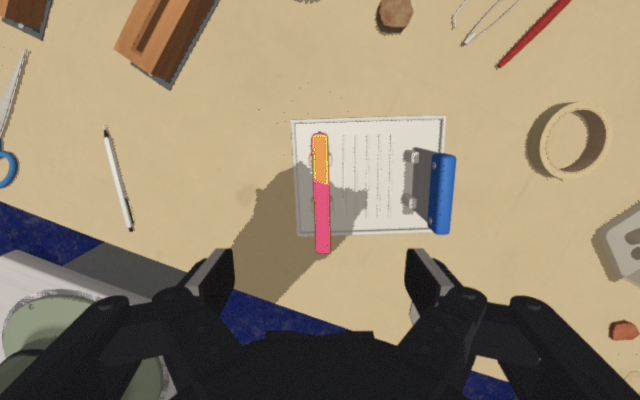

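Orange bar at (321,193), between fingers at 215 and 425; 2° yaw error. Correct and descend.

Request:
apply_moves(
  linear=[
    [0.01,0.02,0.2],
    [0.01,0.02,0.4],
    [0.01,0.02,0.6],
    [0.01,0.02,0.8],
    [0.01,0.02,1],
  ],
  delta_rot=[
    [0,0,-0.016],
    [0,0,-0.016],
    [0,0,-0.016],
    [0,0,-0.016],
    [0,0,-0.016],
  ],
)

```text
clock: 2.33
position: [0.4461, -0.2472, 0.1305]
tool_rot: [3.141, -0.0, 0.423]
force: [1.6, -0.6, -0.3]
grip_width: 0.0852
finger_force: 0.0
```

Request:
apply_moves(
  linear=[
    [0,0,0.15],
    [0,0,0.3],
    [0,0,0.45],
    [0,0,0.56],
    [0,0,0.56],
  ],
  delta_rot=[
    [0,0,0],
    [0,0,0],
    [0,0,0],
    [0,0,0],
    [0,0,0],
  ],
)

```text
clock: 2.75
position: [0.4454, -0.2465, 0.0735]
tool_rot: [-3.14, 0.002, 0.424]
force: [-1.3, 0.6, 1.0]
grip_width: 0.0855
finger_force: 0.0
```

Request:
apply_moves(
  linear=[
    [0,0,0],
    [0,0,0],
    [0,0,0],
    [0,0,0],
    [0,0,0],
  ],
  delta_rot=[
    [0,0,0],
    [0,0,0],
    [0,0,0],
    [0,0,0],
    [0,0,0],
  ],
  gripper=-1,
  force=70,
)

```text
clock: 3.17
position: [0.4468, -0.2467, 0.0758]
tool_rot: [3.141, -0.001, 0.424]
force: [-0.1, 0.3, -0.9]
grip_width: 0.0252
finger_force: 0.0
```

Request:
apply_moves(
  linear=[
    [0,0,0],
    [0,0,0],
    [0,0,0],
    [0,0,0],
    [0,0,0],
  ],
  delta_rot=[
    [0,0,0],
    [0,0,0],
    [0,0,0],
    [0,0,0],
    [0,0,0],
  ],
)

```text
clock: 3.58
position: [0.4468, -0.2467, 0.0759]
tool_rot: [3.141, -0.001, 0.424]
force: [0.1, -1.0, 7.9]
grip_width: 0.0148
finger_force: 68.3
```

Request:
apply_moves(
  linear=[
    [0,0,-0.1],
    [0,0,-0.25],
    [0,0,-0.45],
    [0,0,-0.65],
    [0,0,-0.85],
  ],
  delta_rot=[
    [0,0,0],
    [0,0,0],
    [0,0,0],
    [0,0,0],
    [0,0,0],
  ],
)

```text
clock: 4.0
position: [0.4463, -0.2463, 0.1619]
tool_rot: [-3.141, -0.0, 0.424]
force: [0.3, -0.1, -2.8]
grip_width: 0.0148
finger_force: 68.3
```

Request:
apply_moves(
  linear=[
    [0,0,-0.2],
    [0,0,-0.4],
    [0,0,-0.6],
    [0,0,-0.75],
    [0,0,-0.85],
  ],
  delta_rot=[
    [0,0,0],
    [0,0,0],
    [0,0,0],
    [0,0,0],
    [0,0,0],
  ],
)

```text
clock: 4.42
position: [0.4467, -0.2465, 0.2475]
tool_rot: [3.14, -0.001, 0.424]
force: [-0.5, 0.3, -1.1]
grip_width: 0.0147
finger_force: 68.3
```

Request:
apply_moves(
  linear=[
    [0.06,-0.09,0],
    [0.18,-0.26,0],
    [0.33,-0.46,0],
    [0.48,-0.67,0],
    [0.63,-0.88,0],
  ],
  delta_rot=[
    [0,0,0],
    [0,0,0],
    [0,0,0],
    [0,0,0],
    [0,0,0],
  ],
)

```text
clock: 4.83
position: [0.4673, -0.1385, 0.2447]
tool_rot: [-3.141, 0.001, 0.424]
force: [0.3, -0.3, -2.2]
grip_width: 0.0148
finger_force: 68.4
```

Request:
apply_moves(
  linear=[
    [0.13,-0.18,0],
    [0.25,-0.35,0],
    [0.38,-0.53,0],
    [0.51,-0.7,0],
    [0.63,-0.88,0],
  ],
  delta_rot=[
    [0,0,0],
    [0,0,0],
    [0,0,0],
    [0,0,0],
    [0,0,0],
  ],
)

```text
clock: 5.25
position: [0.4886, -0.0325, 0.2447]
tool_rot: [-3.141, 0.001, 0.425]
force: [0.1, 0.5, -0.9]
grip_width: 0.0152
finger_force: 68.4
```

Request:
apply_moves(
  linear=[
    [0.13,-0.18,0],
    [0.25,-0.35,0],
    [0.38,-0.53,0],
    [0.51,-0.7,0],
    [0.63,-0.88,0],
  ],
  delta_rot=[
    [0,0,0],
    [0,0,0],
    [0,0,0],
    [0,0,0],
    [0,0,0],
  ],
)

```text
clock: 5.67
position: [0.5096, 0.0736, 0.2447]
tool_rot: [-3.141, 0.001, 0.425]
force: [0.1, -0.6, -0.9]
grip_width: 0.0154
finger_force: 68.4
```

Request:
apply_moves(
  linear=[
    [0.13,-0.18,0],
    [0.25,-0.35,0],
    [0.38,-0.53,0],
    [0.51,-0.7,0],
    [0.63,-0.88,0],
  ],
  delta_rot=[
    [0,0,0],
    [0,0,0],
    [0,0,0],
    [0,0,0],
    [0,0,0],
  ],
)

```text
clock: 6.08
position: [0.5307, 0.1795, 0.2446]
tool_rot: [-3.141, 0.001, 0.425]
force: [0.9, -0.3, -1.8]
grip_width: 0.0152
finger_force: 68.4
```

Request:
apply_moves(
  linear=[
    [0.13,-0.18,0],
    [0.28,-0.38,0],
    [0.42,-0.58,0],
    [0.54,-0.75,0],
    [0.63,-0.88,0],
  ],
  delta_rot=[
    [0,0,0.02],
    [0,0,0.04],
    [0,0,0.06],
    [0,0,0.08],
    [0,0,0.094],
  ],
)

```text
clock: 6.5
position: [0.5514, 0.2867, 0.2443]
tool_rot: [-3.141, 0.002, 0.227]
force: [0.7, -0.7, -0.8]
grip_width: 0.0151
finger_force: 68.4
```

Request:
apply_moves(
  linear=[
    [0,0,0],
    [0,0,0],
    [0,0,0],
    [0,0,0],
    [0,0,0],
  ],
  delta_rot=[
    [0,0,0],
    [0,0,0],
    [0,0,0],
    [0,0,0],
    [0,0,0],
  ],
)

```text
clock: 6.92
position: [0.5525, 0.2833, 0.2453]
tool_rot: [3.141, 0.0, 0.227]
force: [-0.4, -0.8, -1.3]
grip_width: 0.015
finger_force: 68.4
```

```bash
cat > s.py <<'E'
import sys
from h import *
col,pic,dz=sys.argv[1],sys.argv[2],float(sys.argv[3]) # dz: bar top above TCP
s=monitor.observe();y=s['tool_rot'][2];A=np.array([[np.cos(y),np.sin(y)],[np.sin(y),-np.cos(y)]])
def rel(nm,r):
    d=A@(np.float64(r[0])-1e3*s['position'][:2]);print(nm,r,"tool dx,dy",d.round(1),"yaw diff",round(r[3]-np.degrees(y),2))
v=look("wrist");P=cloud(v);Z=P[...,2]
h0,h1,s0={"orange":(3,18,170),"blue":(105,125,130)}[col]
zt=s['position'][2]+dz
m=mask(v[0],h0,h1,s0);m[abs(Z-zt)>.006]=0
ys,xs=np.where(m);q=P[ys,xs]
if len(q): print("bar z",np.median(q[:,2]),zt);rel("bar",rect(plane(np.c_[xs,ys],zt,v)[:,:2]))
def wood(v):
    P=cloud(v);m=mask(v[0],3,18,100,40);m[abs(P[...,2]-.046)>.008]=0
    d=np.hypot(*(P[...,:2]-s['position'][:2]).transpose(2,0,1));m[d>.11]=0
    k,L,st,_=cv2.connectedComponentsWithStats(cv2.morphologyEx(m,cv2.MORPH_CLOSE,np.ones((9,9))));j=1+st[1:,4].argmax()
    ys,xs=np.where((L==j)&(m>0));return rect(plane(np.c_[xs,ys],.046,v)[:,:2])
rel("wrist wood",wood(v))
vt=look("top");rel("top wood",wood(vt))
cv2.imwrite(f"pics/{pic}.png",v[0][:,:,::-1])
E
python3 s.py orange w2 .032
```

```text
bar z 0.27655813148978503 0.27731917485824026
bar (array([568.3, 286.9]), 83.4, 15.2, 13.0) tool dx,dy [16.2  0. ] yaw diff 0.02
wrist wood (array([605.2, 293.8]), 49.9, 44.8, 12.1) tool dx,dy [53.7  1.6] yaw diff -0.88
top wood (array([554.7, 282.4]), 150.6, 47.4, 12.6) tool dx,dy [1.9 1.4] yaw diff -0.38
```

View pics/w2.png

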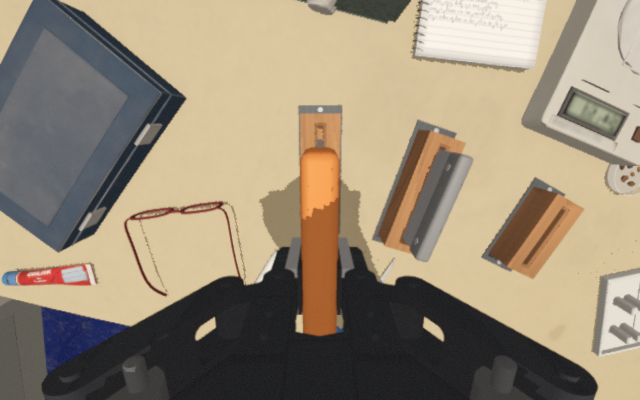

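Orange held at (320,240); slot end visible at (320,131). Apply the small offsets and descend to just above the mouth.

Request:
apply_moves(
  linear=[
    [0.03,0.013,0.2],
    [0.03,0.013,0.45],
    [0.03,0.013,0.7],
    [0.03,0.013,0.9],
    [0.03,0.013,1],
  ],
  delta_rot=[
    [0,0,0.003],
    [0,0,0.003],
    [0,0,0.003],
    [0,0,0.003],
    [0,0,0.003],
  ],
)

```text
clock: 7.43
position: [0.5549, 0.2827, 0.1429]
tool_rot: [3.141, 0.003, 0.221]
force: [0.2, 1.1, -1.2]
grip_width: 0.0149
finger_force: 68.5
```

Request:
apply_moves(
  linear=[
    [0,0,0.05],
    [0,0,0.1],
    [0,0,0.12],
    [0,0,0.12],
    [0,0,0.12],
  ],
  delta_rot=[
    [0,0,0],
    [0,0,0],
    [0,0,0],
    [0,0,0],
    [0,0,0],
  ],
)

```text
clock: 7.85
position: [0.5561, 0.2838, 0.1341]
tool_rot: [-3.141, -0.001, 0.221]
force: [0.6, 0.2, -0.6]
grip_width: 0.0149
finger_force: 68.5
```

```bash
python3 s.py orange w3 .032
python3 - <<'E'
import cv2
from h import *
a=cv2.imread('pics/w3.png')[20:220,200:440];a=cv2.resize(a,None,fx=2.5,fy=2.5)
v=look('scene');b=v[0][230:330,160:320,::-1];cv2.imwrite('pics/c3.png',np.vstack([a[:250+50],cv2.resize(b,(600,375))[:290]]))
E
```

```text
bar z 0.16539166425717433 0.16613481110980358
bar (array([571.9, 287.2]), 83.3, 15.2, 12.5) tool dx,dy [16.2  0.1] yaw diff -0.16
wrist wood (array([580.5, 288.4]), 101.6, 45.9, 13.1) tool dx,dy [24.9  0.9] yaw diff 0.44
top wood (array([532.4, 267.3]), 99.7, 26.2, 14.3) tool dx,dy [-26.7  10.9] yaw diff 1.64
```

View pics/c3.png

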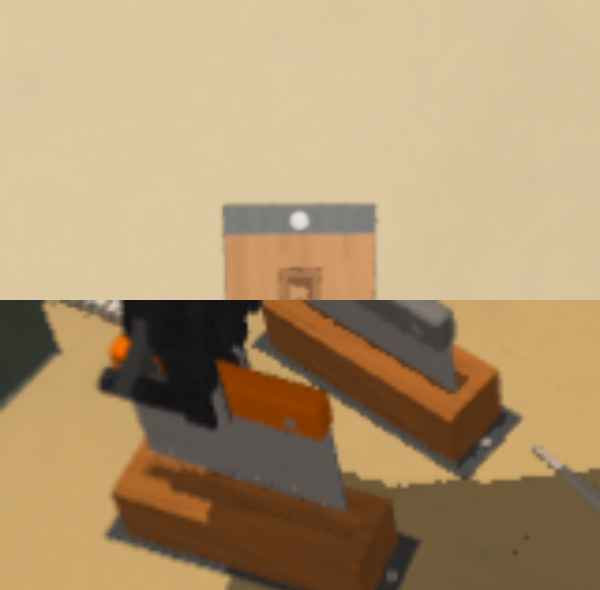

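Request:
apply_moves(
  linear=[
    [0.012,0.007,0],
    [0.012,0.007,0.05],
    [0.012,0.007,0.12],
    [0.012,0.007,0.18],
    [0.012,0.007,0.24],
  ],
  delta_rot=[
    [0,0,-0.002],
    [0,0,-0.002],
    [0,0,-0.002],
    [0,0,-0.002],
    [0,0,-0.002],
  ],
)

```text
clock: 8.42
position: [0.5568, 0.283, 0.1083]
tool_rot: [3.141, 0.001, 0.225]
force: [-0.5, -0.1, -2.2]
grip_width: 0.0152
finger_force: 68.5
```

Request:
apply_moves(
  linear=[
    [0,0,0.03],
    [0,0,0.06],
    [0,0,0.09],
    [0,0,0.12],
    [0,0,0.12],
  ],
  delta_rot=[
    [0,0,0],
    [0,0,0],
    [0,0,0],
    [0,0,0],
    [0,0,0],
  ],
)

```text
clock: 8.83
position: [0.5569, 0.283, 0.0968]
tool_rot: [3.141, 0.001, 0.225]
force: [-0.0, 0.1, -2.4]
grip_width: 0.0154
finger_force: 68.5
```

Request:
apply_moves(
  linear=[
    [0,0,0.05],
    [0,0,0.1],
    [0,0,0.15],
    [0,0,0.19],
    [0,0,0.2],
  ],
  delta_rot=[
    [0,0,0],
    [0,0,0],
    [0,0,0],
    [0,0,0],
    [0,0,0],
  ],
)

```text
clock: 9.25
position: [0.5567, 0.283, 0.0763]
tool_rot: [3.141, 0.001, 0.225]
force: [0.1, 0.7, -1.4]
grip_width: 0.0149
finger_force: 68.5
```

Request:
apply_moves(
  linear=[
    [0,0,0.01],
    [0,0,0.01],
    [0,0,0.01],
    [0,0,0.01],
    [0,0,0.01],
  ],
  delta_rot=[
    [0,0,0],
    [0,0,0],
    [0,0,0],
    [0,0,0],
    [0,0,0],
  ],
)

```text
clock: 9.67
position: [0.5571, 0.2832, 0.0765]
tool_rot: [-3.141, -0.0, 0.225]
force: [-0.2, 0.8, -0.3]
grip_width: 0.0151
finger_force: 68.6
```

Request:
apply_moves(
  linear=[
    [0,0,0],
    [0,0,0],
    [0,0,0],
    [0,0,0],
    [0,0,0],
  ],
  delta_rot=[
    [0,0,0],
    [0,0,0],
    [0,0,0],
    [0,0,0],
    [0,0,0],
  ],
  gripper=1,
)

```text
clock: 10.08
position: [0.5571, 0.2832, 0.0763]
tool_rot: [-3.142, -0.0, 0.225]
force: [0.1, -0.1, -0.2]
grip_width: 0.0742
finger_force: 0.0
```

Request:
apply_moves(
  linear=[
    [0,0,0],
    [0,0,0],
    [0,0,0],
    [0,0,-0.1],
    [0,0,-0.2],
  ],
  delta_rot=[
    [0,0,0],
    [0,0,0],
    [0,0,0],
    [0,0,0],
    [0,0,0],
  ],
)

```text
clock: 10.5
position: [0.5568, 0.2831, 0.0968]
tool_rot: [3.141, 0.001, 0.225]
force: [0.6, 0.1, -0.1]
grip_width: 0.0854
finger_force: 0.0
```

Request:
apply_moves(
  linear=[
    [0,0,-0.2],
    [0,0,-0.4],
    [0,0,-0.6],
    [0,0,-0.8],
    [0,0,-1],
  ],
  delta_rot=[
    [0,0,0],
    [0,0,0],
    [0,0,0],
    [0,0,0],
    [0,0,0],
  ],
)

```text
clock: 10.92
position: [0.5571, 0.2832, 0.1987]
tool_rot: [-3.141, -0.001, 0.225]
force: [-0.1, -0.6, -0.0]
grip_width: 0.0855
finger_force: 0.0
```

Request:
apply_moves(
  linear=[
    [-0.06,0.17,-0.1],
    [-0.12,0.35,-0.2],
    [-0.18,0.52,-0.3],
    [-0.24,0.7,-0.35],
    [-0.3,0.87,-0.35],
  ],
  delta_rot=[
    [0,0,0],
    [0,0,0],
    [0,0,0],
    [0,0,0],
    [0,0,0],
  ],
)

```text
clock: 11.33
position: [0.5476, 0.191, 0.2338]
tool_rot: [-3.141, -0.003, 0.225]
force: [-0.0, 0.7, 0.2]
grip_width: 0.0855
finger_force: 0.0
```

Run:
```python
from h import *
for n in ('top','scene'):
    v=look(n);P=cloud(v);m=mask(v[0],3,18,170);m[(P[...,2]<.09)|(P[...,2]>.125)]=0
    q=P[m>0];print(n,len(q),np.percentile(q[:,2],[10,50,90]).round(4),rect(q[:,:2]))
```

```text
Traceback (most recent call last):
IndexError: index -1 is out of bounds for axis 0 with size 0
```

Request:
apply_moves(
  linear=[
    [-0.06,0.17,0],
    [-0.12,0.35,0],
    [-0.18,0.52,0],
    [-0.24,0.7,0],
    [-0.3,0.86,0],
  ],
  delta_rot=[
    [0,0,0],
    [0,0,0],
    [0,0,0],
    [0,0,0],
    [0,0,0],
  ],
)

```text
clock: 11.8
position: [0.5372, 0.1002, 0.2324]
tool_rot: [3.141, -0.001, 0.225]
force: [0.2, -0.6, 0.5]
grip_width: 0.0853
finger_force: 0.0
```

Request:
apply_moves(
  linear=[
    [-0.06,0.17,0],
    [-0.12,0.35,0],
    [-0.18,0.52,0],
    [-0.24,0.7,0],
    [-0.3,0.86,0],
  ],
  delta_rot=[
    [0,0,0],
    [0,0,0],
    [0,0,0],
    [0,0,0],
    [0,0,0],
  ],
)

```text
clock: 12.22
position: [0.5271, 0.0096, 0.2324]
tool_rot: [3.141, -0.001, 0.225]
force: [0.2, 0.1, 0.6]
grip_width: 0.0856
finger_force: 0.0
```

Request:
apply_moves(
  linear=[
    [-0.06,0.17,0],
    [-0.12,0.35,0],
    [-0.18,0.52,0],
    [-0.24,0.7,0],
    [-0.3,0.86,0],
  ],
  delta_rot=[
    [0,0,0],
    [0,0,0],
    [0,0,0],
    [0,0,0],
    [0,0,0],
  ],
)

```text
clock: 12.63
position: [0.5171, -0.0809, 0.2324]
tool_rot: [3.141, -0.001, 0.225]
force: [0.3, -0.3, -0.1]
grip_width: 0.0856
finger_force: 0.0
```

Request:
apply_moves(
  linear=[
    [-0.06,0.17,0],
    [-0.12,0.35,0],
    [-0.18,0.52,0],
    [-0.24,0.7,0],
    [-0.3,0.86,0],
  ],
  delta_rot=[
    [0,0,0],
    [0,0,0],
    [0,0,0],
    [0,0,0],
    [0,0,0],
  ],
)

```text
clock: 13.05
position: [0.5071, -0.1715, 0.2324]
tool_rot: [3.141, -0.001, 0.225]
force: [-0.1, 0.7, 0.0]
grip_width: 0.0851
finger_force: 0.0
```

Request:
apply_moves(
  linear=[
    [-0.06,0.17,0],
    [-0.12,0.35,0],
    [-0.18,0.52,0],
    [-0.24,0.7,0],
    [-0.3,0.86,0],
  ],
  delta_rot=[
    [0,0,0],
    [0,0,0],
    [0,0,0],
    [0,0,0],
    [0,0,0],
  ],
)

```text
clock: 13.47
position: [0.4971, -0.262, 0.2324]
tool_rot: [3.141, -0.001, 0.225]
force: [0.6, -0.4, 0.8]
grip_width: 0.0856
finger_force: 0.0
```

Request:
apply_moves(
  linear=[
    [-0.06,0.17,0],
    [-0.12,0.35,0],
    [-0.18,0.52,0],
    [-0.24,0.7,0],
    [-0.28,0.86,0],
  ],
  delta_rot=[
    [0,0,-0.02],
    [0,0,-0.04],
    [0,0,-0.06],
    [0,0,-0.08],
    [0,0,-0.09],
  ],
)

```text
clock: 13.88
position: [0.4887, -0.3523, 0.2325]
tool_rot: [3.141, -0.001, 0.416]
force: [-0.1, 1.1, -0.8]
grip_width: 0.085
finger_force: 0.0
```

Request:
apply_moves(
  linear=[
    [0,0,0],
    [0,0,0],
    [0,0,0],
    [0,0,0],
    [0,0,0],
  ],
  delta_rot=[
    [0,0,0],
    [0,0,0],
    [0,0,0],
    [0,0,0],
    [0,0,0],
  ],
)

```text
clock: 14.3
position: [0.4893, -0.3502, 0.2316]
tool_rot: [3.141, -0.0, 0.415]
force: [-0.2, 0.1, 0.4]
grip_width: 0.0852
finger_force: 0.0
```

```bash
python3 w.py blue w4
python3 - <<'E'
from h import *
for n in ('top','scene'):
    v=look(n);P=cloud(v);m=mask(v[0],3,18,170);m[(P[...,2]<.09)|(P[...,2]>.125)|(P[...,1]<.2)]=0
    q=P[m>0];print(n,len(q))
    if len(q):print(np.percentile(q[:,2],[10,50,90]).round(4),rect(q[:,:2]))
    cv2.imwrite(f'pics/{n}4.png',v[0][:,:,::-1])
E
```

```text
[ 320  157   16   79 1138] z [0.1056 0.1074 0.1087]
plane [ 492.5 -357.9] 76.8 14.0 24.6 cloud (array([ 492. , -358.2]), 76.9, 14.1, 24.6)
tool dx dy mm -0.08250103255086731 8.174002868525658 yaw err deg 0.8474769304579759
top 317
[0.1026 0.1071 0.1101] (array([553.6, 281.5]), 117.2, 17.4, 13.4)
scene 596
[0.0948 0.1063 0.1089] (array([554.4, 284.9]), 120.2, 17.2, 13.0)
```

View pics/scene4.png

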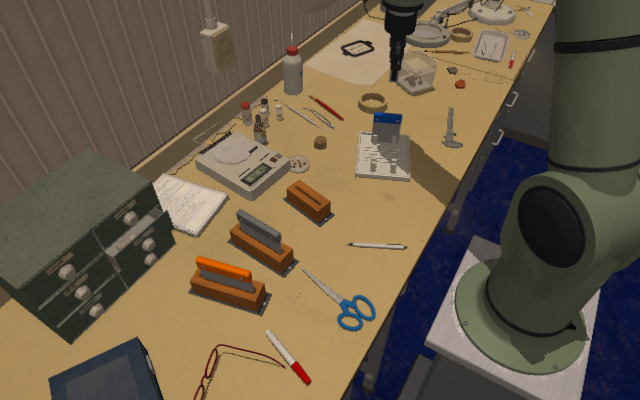

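The scene view shows the orange scraper seated in its holder (225,280), top at about 0.107, and the blue one still in the drainer (388,125). Grasp blue.

Request:
apply_moves(
  linear=[
    [0,0.082,0.1],
    [0,0.082,0.3],
    [0,0.082,0.55],
    [0,0.082,0.8],
    [0,0.082,1],
  ],
  delta_rot=[
    [0,0,-0.007],
    [0,0,-0.007],
    [0,0,-0.007],
    [0,0,-0.007],
    [0,0,-0.007],
  ],
)

```text
clock: 14.87
position: [0.4919, -0.3587, 0.1288]
tool_rot: [-3.14, 0.001, 0.429]
force: [-0.8, -0.6, -0.0]
grip_width: 0.0855
finger_force: 0.0
```

Request:
apply_moves(
  linear=[
    [0,0,0.15],
    [0,0,0.3],
    [0,0,0.45],
    [0,0,0.56],
    [0,0,0.56],
  ],
  delta_rot=[
    [0,0,0],
    [0,0,0],
    [0,0,0],
    [0,0,0],
    [0,0,0],
  ],
)

```text
clock: 15.28
position: [0.4913, -0.3581, 0.0726]
tool_rot: [-3.139, 0.002, 0.429]
force: [-0.2, -0.7, -0.3]
grip_width: 0.0857
finger_force: 0.0
```

Request:
apply_moves(
  linear=[
    [0,0,0],
    [0,0,0],
    [0,0,0],
    [0,0,0],
    [0,0,0],
  ],
  delta_rot=[
    [0,0,0],
    [0,0,0],
    [0,0,0],
    [0,0,0],
    [0,0,0],
  ],
  gripper=-1,
  force=70,
)

```text
clock: 15.7
position: [0.4925, -0.3588, 0.0759]
tool_rot: [3.141, -0.0, 0.428]
force: [0.8, 0.1, -0.6]
grip_width: 0.0258
finger_force: 0.0
```

Request:
apply_moves(
  linear=[
    [0,0,0],
    [0,0,0],
    [0,0,0],
    [0,0,0],
    [0,0,0],
  ],
  delta_rot=[
    [0,0,0],
    [0,0,0],
    [0,0,0],
    [0,0,0],
    [0,0,0],
  ],
)

```text
clock: 16.12
position: [0.4925, -0.3587, 0.0759]
tool_rot: [3.141, -0.0, 0.428]
force: [-1.6, 0.0, 7.1]
grip_width: 0.015
finger_force: 68.5
```

Request:
apply_moves(
  linear=[
    [0,0,-0.1],
    [0,0,-0.25],
    [0,0,-0.45],
    [0,0,-0.65],
    [0,0,-0.85],
  ],
  delta_rot=[
    [0,0,0],
    [0,0,0],
    [0,0,0],
    [0,0,0],
    [0,0,0],
  ],
)

```text
clock: 16.53
position: [0.4922, -0.3585, 0.1619]
tool_rot: [3.142, -0.0, 0.429]
force: [0.0, -0.4, -1.0]
grip_width: 0.0152
finger_force: 68.4
```

Request:
apply_moves(
  linear=[
    [0,0,-0.2],
    [0,0,-0.4],
    [0,0,-0.6],
    [0,0,-0.75],
    [0,0,-0.85],
  ],
  delta_rot=[
    [0,0,0],
    [0,0,0],
    [0,0,0],
    [0,0,0],
    [0,0,0],
  ],
)

```text
clock: 16.95
position: [0.4926, -0.3587, 0.2477]
tool_rot: [3.14, -0.001, 0.428]
force: [-0.2, -0.3, -1.0]
grip_width: 0.0149
finger_force: 68.4
```

Request:
apply_moves(
  linear=[
    [0.06,-0.09,0],
    [0.18,-0.27,0],
    [0.33,-0.5,0],
    [0.48,-0.72,0],
    [0.63,-0.945,0],
  ],
  delta_rot=[
    [0,0,0],
    [0,0,0],
    [0,0,0],
    [0,0,0],
    [0,0,0],
  ],
)

```text
clock: 17.37
position: [0.5099, -0.2444, 0.2445]
tool_rot: [-3.14, 0.001, 0.429]
force: [1.3, -1.2, -1.5]
grip_width: 0.015
finger_force: 68.4
```

Request:
apply_moves(
  linear=[
    [0.13,-0.19,0],
    [0.25,-0.38,0],
    [0.38,-0.57,0],
    [0.5,-0.76,0],
    [0.63,-0.945,0],
  ],
  delta_rot=[
    [0,0,0],
    [0,0,0],
    [0,0,0],
    [0,0,0],
    [0,0,0],
  ],
)

```text
clock: 17.78
position: [0.5277, -0.1323, 0.2446]
tool_rot: [-3.141, 0.001, 0.429]
force: [0.2, 0.3, -0.9]
grip_width: 0.0153
finger_force: 68.4
```

Request:
apply_moves(
  linear=[
    [0.13,-0.19,0],
    [0.27,-0.4,0],
    [0.41,-0.62,0],
    [0.53,-0.8,0],
    [0.63,-0.945,0],
  ],
  delta_rot=[
    [0,0,0.02],
    [0,0,0.05],
    [0,0,0.085],
    [0,0,0.12],
    [0,0,0.155],
  ],
)

```text
clock: 18.2
position: [0.5458, -0.0195, 0.2446]
tool_rot: [-3.141, 0.001, 0.102]
force: [0.1, -0.8, -1.8]
grip_width: 0.015
finger_force: 68.3
```

Request:
apply_moves(
  linear=[
    [0,0,0],
    [0,0,0],
    [0,0,0],
    [0,0,0],
    [0,0,0],
  ],
  delta_rot=[
    [0,0,0.04],
    [0,0,0.08],
    [0,0,0.12],
    [0,0,0.145],
    [0,0,0.155],
  ],
)

```text
clock: 18.62
position: [0.5457, -0.0214, 0.2446]
tool_rot: [3.141, 0.001, -0.223]
force: [-0.5, 0.7, -0.9]
grip_width: 0.0149
finger_force: 68.3
```

Request:
apply_moves(
  linear=[
    [0,0,0.1],
    [0,0,0.25],
    [0,0,0.4],
    [0,0,0.5],
    [0,0,0.55],
  ],
  delta_rot=[
    [0,0,0],
    [0,0,0],
    [0,0,0],
    [0,0,0],
    [0,0,0],
  ],
)

```text
clock: 19.03
position: [0.5455, -0.022, 0.1883]
tool_rot: [3.141, 0.002, -0.219]
force: [0.1, 0.1, -2.3]
grip_width: 0.0146
finger_force: 68.4
```

Request:
apply_moves(
  linear=[
    [0,0,0],
    [0,0,0],
    [0,0,0],
    [0,0,0],
    [0,0,0],
  ],
  delta_rot=[
    [0,0,0],
    [0,0,0],
    [0,0,0],
    [0,0,0],
    [0,0,0],
  ],
)

```text
clock: 19.45
position: [0.5467, -0.0222, 0.1908]
tool_rot: [-3.141, -0.001, -0.221]
force: [-0.3, -0.6, -1.3]
grip_width: 0.0152
finger_force: 68.4
```

```bash
python3 s.py blue w5 .032
```

```text
bar z 0.22215550775403287 0.22283116237086914
bar (array([553.9, -23.7]), 65.8, 15.2, -12.7) tool dx,dy [ 7.4 -0.1] yaw diff -0.05
wrist wood (array([550.5, -23.6]), 104.3, 45.7, -12.8) tool dx,dy [4.  0.6] yaw diff -0.15Traceback (most recent call last):
  File "s.py", line 19, in <module>
    vt=look("top");rel("top wood",wood(vt))
                                  ~~~~^^^^
  File "s.py", line 16, in wood
    k,L,st,_=cv2.connectedComponentsWithStats(cv2.morphologyEx(m,cv2.MORPH_CLOSE,np.ones((9,9))));j=1+st[1:,4].argmax()
                                                                                                      ~~~~~~~~~~~~~~~^^
ValueError: attempt to get argmax of an empty sequence
```

Request:
apply_moves(
  linear=[
    [0,0.007,0.15],
    [0,0.007,0.35],
    [0,0.007,0.5],
    [0,0.007,0.6],
    [0,0.007,0.65],
  ],
  delta_rot=[
    [0,0,0],
    [0,0,0],
    [0,0,0],
    [0,0,0],
    [0,0,0],
  ],
)

```text
clock: 19.97
position: [0.5458, -0.0229, 0.1242]
tool_rot: [3.141, 0.001, -0.221]
force: [0.2, 0.0, -1.4]
grip_width: 0.0148
finger_force: 68.4
```

Request:
apply_moves(
  linear=[
    [0,0,0],
    [0,0,0.04],
    [0,0,0.08],
    [0,0,0.12],
    [0,0,0.16],
  ],
  delta_rot=[
    [0,0,0],
    [0,0,0],
    [0,0,0],
    [0,0,0],
    [0,0,0],
  ],
)

```text
clock: 20.38
position: [0.5465, -0.0229, 0.1093]
tool_rot: [-3.141, -0.001, -0.221]
force: [-0.4, -0.4, -1.3]
grip_width: 0.0152
finger_force: 68.4
```

Request:
apply_moves(
  linear=[
    [0,0,0.04],
    [0,0,0.08],
    [0,0,0.12],
    [0,0,0.14],
    [0,0,0.14],
  ],
  delta_rot=[
    [0,0,0],
    [0,0,0],
    [0,0,0],
    [0,0,0],
    [0,0,0],
  ],
)

```text
clock: 20.8
position: [0.546, -0.0229, 0.0948]
tool_rot: [3.141, 0.001, -0.221]
force: [0.7, -1.3, -1.3]
grip_width: 0.0151
finger_force: 68.4
```

Request:
apply_moves(
  linear=[
    [0,0,0.05],
    [0,0,0.1],
    [0,0,0.14],
    [0,0,0.17],
    [0,0,0.18],
  ],
  delta_rot=[
    [0,0,0],
    [0,0,0],
    [0,0,0],
    [0,0,0],
    [0,0,0],
  ],
)

```text
clock: 21.22
position: [0.546, -0.0228, 0.0766]
tool_rot: [3.141, 0.001, -0.221]
force: [-0.6, 0.3, -0.9]
grip_width: 0.0152
finger_force: 68.4
```

Blue is at the bottom. Release, retreat and verify.

Request:
apply_moves(
  linear=[
    [0,0,0],
    [0,0,0],
    [0,0,0],
    [0,0,0],
    [0,0,0],
  ],
  delta_rot=[
    [0,0,0],
    [0,0,0],
    [0,0,0],
    [0,0,0],
    [0,0,0],
  ],
  gripper=1,
)

```text
clock: 21.63
position: [0.5464, -0.0229, 0.0775]
tool_rot: [-3.142, -0.0, -0.221]
force: [0.1, -0.4, 0.1]
grip_width: 0.0746
finger_force: 0.0
```

Request:
apply_moves(
  linear=[
    [0,0,0],
    [0,0,0],
    [0,0,0],
    [0,0,-0.1],
    [0,0,-0.2],
  ],
  delta_rot=[
    [0,0,0],
    [0,0,0],
    [0,0,0],
    [0,0,0],
    [0,0,0],
  ],
)

```text
clock: 22.05
position: [0.546, -0.0228, 0.0978]
tool_rot: [3.141, 0.001, -0.221]
force: [-0.5, 0.1, 1.1]
grip_width: 0.0855
finger_force: 0.0
```

Request:
apply_moves(
  linear=[
    [0,0,-0.2],
    [0,0,-0.4],
    [0,0,-0.6],
    [0,0,-0.8],
    [0,0,-1],
  ],
  delta_rot=[
    [0,0,0],
    [0,0,0],
    [0,0,0],
    [0,0,0],
    [0,0,0],
  ],
)

```text
clock: 22.47
position: [0.5463, -0.0228, 0.1996]
tool_rot: [-3.141, -0.001, -0.221]
force: [0.3, -0.2, -0.2]
grip_width: 0.0853
finger_force: 0.0
```

Request:
apply_moves(
  linear=[
    [0,0.15,-0.1],
    [0,0.35,-0.2],
    [0,0.55,-0.3],
    [0,0.75,-0.4],
    [0,0.9,-0.4],
  ],
  delta_rot=[
    [0,0,0],
    [0,0,0],
    [0,0,0],
    [0,0,0],
    [0,0,0],
  ],
)

```text
clock: 22.88
position: [0.5268, -0.1124, 0.2403]
tool_rot: [3.142, -0.003, -0.222]
force: [0.3, -0.8, -0.5]
grip_width: 0.0853
finger_force: 0.0
```

Request:
apply_moves(
  linear=[
    [0,0,0],
    [0,0,0],
    [0,0,0],
    [0,0,0],
    [0,0,0],
  ],
  delta_rot=[
    [0,0,0],
    [0,0,0],
    [0,0,0],
    [0,0,0],
    [0,0,0],
  ],
)

```text
clock: 23.3
position: [0.5267, -0.1098, 0.2374]
tool_rot: [-3.141, 0.0, -0.22]
force: [0.1, -0.2, -0.3]
grip_width: 0.0852
finger_force: 0.0
```

Run:
```python
from h import *
for n in ('scene','wrist'):
    v=look(n);P=cloud(v)
    for c,h0,h1,s0,lo,hi in (('orange',3,18,170,.2,.4),('blue',105,125,130,-.1,.1)):
        m=mask(v[0],h0,h1,s0);m[(P[...,2]<.1)|(P[...,2]>.125)|(P[...,1]<lo)|(P[...,1]>hi)]=0
        q=P[m>0];print(n,c,len(q))
        if len(q):print(np.percentile(q[:,2],[10,50,90]).round(4),rect(q[:,:2]))
    cv2.imwrite(f'pics/{n}6.png',v[0][:,:,::-1])
```

```text
scene orange 466
[0.103 0.107 0.109] (array([554.4, 285.5]), 119.0, 17.2, 12.1)
scene blue 178
[0.1017 0.1069 0.1093] (array([543.5, -20.6]), 78.8, 16.8, -13.6)
wrist orange 152
[0.1011 0.1045 0.1072] (array([506.2, 265.3]), 25.1, 12.1, -18.4)
wrist blue 1240
[0.1043 0.1072 0.1082] (array([544.8, -26.2]), 77.7, 14.8, -12.7)
```

View pics/scene6.png

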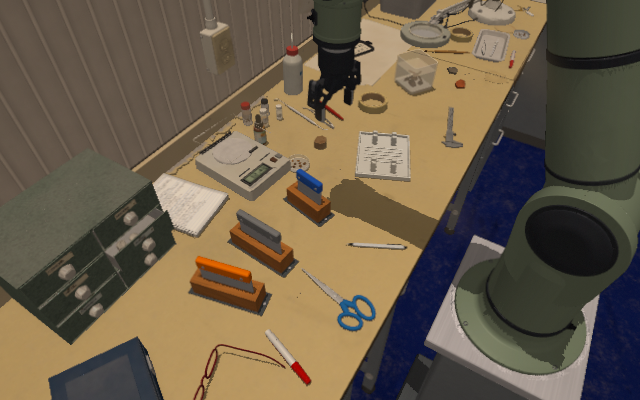

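Orange (225,278) and blue (308,190) both sit in their slots with their tops at about 0.107–0.108, and the drainer is empty. The gripper is clear of everything.

```bash
python3 -c "
from workcell import workorder
print(workorder.job_done())"
```

```text
the job is handed in; nothing more can be done
None
```

I put the orange scraper in the empty long holder and the blue one in the short holder, both measured fully down in their slots, let go of them and handed the job in at about 23 s; no verdict came back.

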